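# Show the middle-sized sweet dish to the catalogue camera

### The job

For the catalogue photo, take the middle-sized of the three sweet dishes by its grip bar and hold it level with its underside about 10 cm above the middle of the grey photo card, turned a quarter turn clockwise (seen from above) so that its pouring lip points squarely at the camera. Move gently so that the loose sweet stays in the middle of the dish throughout, and leave the other two dishes and all other goods where they are. Finish while holding the dish still like that in the air: do not put it down or let go.

Things in the scene. Friction and masses are not known exactly. Their poses are not given: they have to be found in the camera images.
- dish_a_grip (a point): Centre of the wooden grip bar of the smallest dish (rim 100 mm across, about 170 g), on the dish's axis, 90 mm above its underside (z = 0.090 on the table). Bar: 14 mm wide (x), 50 long (y), 16 high, top at 98 mm; held by an arched wire in the plane x = 0; free below it down to the sweet (top at 38 mm). Axes: x towards the pouring lip, y along the bar, z up.
- dish_a_lip (a point): Outer end of the flat pouring lip (26 mm wide tab, sticking out 17 mm past the rim) of the smallest dish: 67 mm from the dish's axis along its x, 23.5 mm above its underside.
- sweet_a_center (a point): Centre of the loose round amber sweet, 28 mm ball of 18 g, lying in the middle of the smallest dish; it rolls if the dish is tilted or jerked.
- dish_b_grip (a point): Centre of the wooden grip bar of the middle-sized dish (rim 120 mm across, about 220 g), on the dish's axis, 90 mm above its underside (z = 0.090 on the table). Bar: 14 mm wide (x), 50 long (y), 16 high, top at 98 mm; held by an arched wire in the plane x = 0; free below it down to the sweet (top at 38 mm). Axes: x towards the pouring lip, y along the bar, z up.
- dish_b_lip (a point): Outer end of the flat pouring lip (26 mm wide tab, sticking out 17 mm past the rim) of the middle-sized dish: 77 mm from the dish's axis along its x, 23.5 mm above its underside.
- sweet_b_center (a point): Centre of the loose round amber sweet, 28 mm ball of 18 g, lying in the middle of the middle-sized dish; it rolls if the dish is tilted or jerked.
- dish_c_grip (a point): Centre of the wooden grip bar of the largest dish (rim 140 mm across, about 280 g), on the dish's axis, 90 mm above its underside (z = 0.090 on the table). Bar: 14 mm wide (x), 50 long (y), 16 high, top at 98 mm; held by an arched wire in the plane x = 0; free below it down to the sweet (top at 38 mm). Axes: x towards the pouring lip, y along the bar, z up.
- dish_c_lip (a point): Outer end of the flat pouring lip (26 mm wide tab, sticking out 17 mm past the rim) of the largest dish: 87 mm from the dish's axis along its x, 23.5 mm above its underside.
- sweet_c_center (a point): Centre of the loose round amber sweet, 28 mm ball of 18 g, lying in the middle of the largest dish; it rolls if the dish is tilted or jerked.
- dish_b: The middle-sized dish (120 mm) itself: origin at the centre of its underside, axes as for its grip. The three white dishes are alike but for diameter: flat foot, round, floor a shallow cone rising 6 degrees from the middle (10 mm above the underside), rim 26 mm high, arched handle over the middle.
- card_centre (a point): Centre of the top of the square grey photo card, 170 x 170 x 3 mm, fixed flat on the table (top at z = 0.003). Axes: x and y along its edges, z up; the camera stands on its -y side. Card and camera are one fixed piece, whose place and yaw vary.
- lens (a point): Middle of the front of the camera's lens: compact black camera on a mini tripod, top 147 mm above the table, 187 mm from the card centre along the card's -y, lens 115 mm above the table, looking along +y over the card.
Mind the look-alikes: they are no part of the job. Leave any blue look-alike of the dish_b alone.

How it is judged:
By the outcome, as a careful person would: the job done as asked, in the order asked, and still so for the second after the job is handed in, while the arm keeps its last pose, push and grip.
It also fails if it takes over 61 s, if anything falls off the work surface, if the arm or the gripper's body presses on something with over 40 N, if the wrist force passes 120 N, or if a joint passes its speed limit or range.

### The arm

A 6-joint arm with a two-finger parallel gripper is mounted at the origin on the work surface. World frame = base frame: x ahead of the robot, y to its left, z up, the work surface at z = 0. Lengths are in m, angles in degrees, forces in N, time in s.
With the tool pointing down it reaches from about 0.275 to 0.725 m from the base axis. Payload 5.6 kg.
Tool frame: the origin (TCP) lies at the very end of the fingers, on their centre line; the grasp point (between the pads) lies 19 mm behind it; z points along the fingers, y is the line along which they close (so a half turn about z gives the same grasp; the last joint's range is limited). The gripper opens to 85 mm and grips with 20 to 120 N. Pads are 22 mm wide; open, the fingers measure 114 mm over their backs; the gripper's body (76 mm by 85 mm) begins 54 mm behind the grasp point. The pads swing forward as they close: fully open they stand 13 mm farther back than shut.
Start: joints at [-60.756, 14.616, 6.199, 0, -81.583, -16.306], TCP at [0.123, -0.536, 0.231] pointing down, gripper open.
Joint ranges: [-168.99, 168.99], [-69.2, 112.95], [-62.41, 85.93], [-164.36, 98.24], [-168.68, -3.75], [-174.98, 174.98]. Speed limits (degrees/s): [147.25, 147.25, 180, 180, 180, 180].

### API

Orientations are given as [roll, pitch, yaw] about the fixed x, y, z axes, in that order (R = Rz(yaw) Ry(pitch) Rx(roll)).
In Python, from bench import ctrl gives the robot as it stands.
- The arm moves only by the tool send_rows, never from a script. Its argument "targets" is a list of rows, each an object with "delta_rot": the turn, a rotation vector about the world's x, y, z in degrees, a list of three; "linear": the shift along the world's x, y, z in mm, a list of three; "hand": the opening, from 0 (shut) to 1 (fully open). In form: [{"delta_rot": [wx, wy, wz], "linear": [x, y, z], "hand": hand}, ...]. A call has 1 to 10 rows; each row shifts and turns the commanded pose from where the row before left it; what a row does not reach is not made up. A row lasts 1/8 s, in which the tool goes at most 62.5 mm and 10.7 degrees, less where a joint would pass 70% of its speed; a pose out of reach is approached as far as the arm can. A call is refused whole if a number of a shift passes 62.5 or a number of a turn 10.7, either way. A call with a gripper value outside its range is refused whole. The fingers move at their own pace and stop on an object; "newtons" is the grip in N (left out, the last holds). Time passes only in rows, so rows that do not move let the fingers close. It gives the time, the measured TCP pose, the force, the opening and the grip force at its end, in the units of the state.
- ctrl.read_state(): the state, without advancing time (a new reading comes with each control period).
- ctrl.camera(name): name is "scene" or "side" or "wrist"; returns the picture (400x640x3 uint8, blue, green, red); there is no depth.
- ctrl.camera_info(name): a dict with "camera_matrix" (3x3 intrinsics, pixels), "rvec" (rotation vector, rad) and "tvec" (3), from world to camera coordinates, as OpenCV has them. Camera axes: x right, y down, z forward; pixel columns grow to the right and rows downward; lengths in m; the calibration is good to about 2 mm. A picture is of the moment at which its call begins: read the wrist's pose just before it. camera_info takes no time and is no camera call; for the wrist camera it gives the pose at the moment of the call.
- ctrl.finish_job(): hands the job in; it is judged then, once.
The state is a dict: "clock": time; "joint_positions": joint angles; "joint_vel": joint speeds; "joint_torque": joint torques, N m; "eef_pos": TCP position; "eef_rot": TCP orientation; "force": force on the tool from outside, world axes, zero at the start; "torque": the same for the moment, N m; "finger_gap": finger opening in m; "finger_force": force on a finger pad.
Only numpy, scipy, OpenCV 4.12 (cv2) and the standard library are available. Lean on these libraries where they do the work, as an engineer would, in place of code of your own. Each camera call takes 0.05 s, during which the arm holds its last target. There are 200 camera calls.

## Working session

There is one attempt and no reset: what is moved stays moved. The work goes in short steps, Python scripts to look and compute and a tool call to move; the robot and the scene stay as the last step left them, time stands still between calls to the robot, and variables do not carry over. Pictures are saved under pics/ and viewed, at most 10 in all, crops included, and the job is handed in when it is done.

Besides the shell and the picture viewer there is one more tool, called after "Request:" by a JSON object that holds its "api" and its "payload". send_rows: Moves the arm, as the interface text tells. Its arguments: {"type":"object","properties":{"targets":{"type":"array"},"newtons":{"type":"number"}},"required":["targets"]}

```bash
mkdir -p pics; cat > h.py <<'E'
import numpy as np, cv2
from bench import ctrl
def cam(n):
    i=ctrl.camera_info(n); K=np.array(i["camera_matrix"],float); R=cv2.Rodrigues(np.array(i["rvec"],float))[0]; t=np.array(i["tvec"],float).ravel()
    return K,R,t
def ray(c,u,v):
    K,R,t=c; return -R.T@t, R.T@np.linalg.inv(K)@np.array([u,v,1.])
def onz(c,u,v,z):
    o,d=ray(c,u,v); return o+d*(z-o[2])/d[2]
def proj(c,p):
    K,R,t=c; q=K@(R@np.asarray(p,float)+t); return q[:2]/q[2]
E
python3 - <<'E'
from h import *
for n in ["scene","side"]:
    im=ctrl.camera(n); cv2.imwrite(f"pics/{n}0.png",im)
    print(n,ray(cam(n),320,200))
s=ctrl.read_state();print(s["clock"],s["eef_pos"],s["eef_rot"])
E
```

```text
scene (array([ 1.12966251, -0.31266375,  1.09291715]), array([-0.45667643,  0.26326119, -0.84983035]))
side (array([0.28234733, 0.92614851, 0.97604083]), array([ 0.23072348, -0.69072066, -0.68541562]))
0.1 [ 0.12308552 -0.53558609  0.23049395] [ 1.79901163e+02 -4.99938194e-03 -1.67065742e+02]
```

View pics/scene0.png

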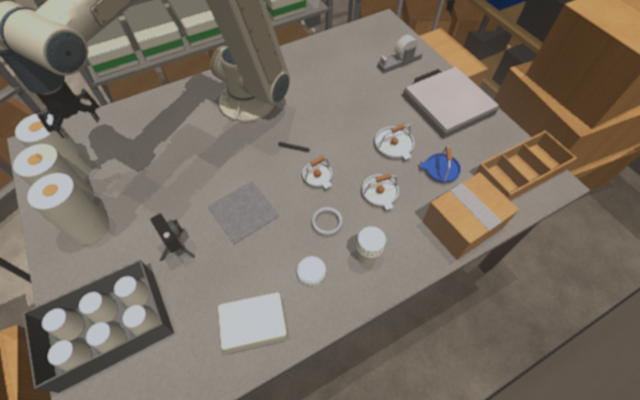

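View pics/side0.png

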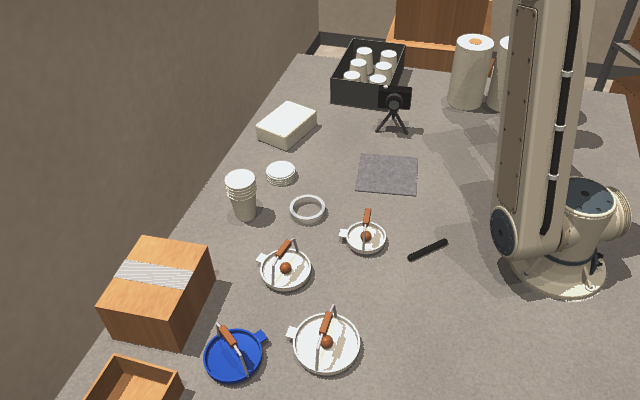

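The scene view shows white dishes at (318,173), (381,189) and (395,141), the card at (243,212), and the camera at (170,235). In the side view the dishes are at (366,237), (285,268) and (326,343), and the blue look-alike is at (233,355). Next I'll measure the rims, bars, sweets and card.

```bash
cat > m.py <<'E'
from h import *
def blobs(mask,c,z,amin):
    n,l,s,ce=cv2.connectedComponentsWithStats(mask.astype(np.uint8))
    return [(ce[i].round(1),s[i,4],onz(c,*ce[i],z)[:2].round(3)) for i in range(1,n) if s[i,4]>=amin]
D={"scene":[(318,173),(381,189),(395,141)],"side":[(366,237),(285,268),(326,343)]}
for n in D:
    c=cam(n); im=cv2.imread(f"pics/{n}0.png"); h=cv2.cvtColor(im,cv2.COLOR_BGR2HSV)
    br=((h[...,0]<18)&(h[...,1]>110)&(h[...,2]>60))
    white=((h[...,1]<45)&(h[...,2]>165))
    for u,v in D[n]:
        r=45; sl=np.zeros(br.shape,bool); sl[v-r:v+r,u-r:u+r]=1
        m=cv2.morphologyEx((white&sl).astype(np.uint8),cv2.MORPH_CLOSE,np.ones((3,3)))
        cs=cv2.findContours(m,cv2.RETR_EXTERNAL,cv2.CHAIN_APPROX_NONE)[0]
        k=max(cs,key=lambda q:cv2.contourArea(cv2.convexHull(q)) if cv2.pointPolygonTest(cv2.convexHull(q),(u,v),False)>=0 else 0)
        P=np.array([onz(c,*p[0],.026)[:2] for p in k])
        ctr,w,ang=cv2.fitEllipse((P*1000).astype(np.float32))
        d=np.linalg.norm(P*1000-ctr,axis=1); far=P[d>np.percentile(d,97)].mean(0)
        print(n,(u,v),"rim",np.round(ctr),np.round(w),"lip",far.round(3))
        print("   brown z.09",[b for b in blobs(br&sl,c,.09,12) if np.hypot(*(b[0]-(u,v)))<42])
    # card
    u,v={"scene":(243,212),"side":(388,174)}[n]
    g=cv2.GaussianBlur(im,(3,3),0).astype(int); ref=np.median(g[v-8:v+8,u-8:u+8].reshape(-1,3),0)
    m=(np.abs(g-ref).max(2)<16); sl=np.zeros(m.shape,bool); sl[v-38:v+38,u-42:u+42]=1
    m=cv2.morphologyEx((m&sl).astype(np.uint8),cv2.MORPH_OPEN,np.ones((5,5)))
    k=max(cv2.findContours(m,0,1)[0],key=cv2.contourArea)
    P=np.array([onz(c,*p[0],.003)[:2]*1000 for p in k],np.float32); print("card",np.round(cv2.minAreaRect(P)[0]),cv2.minAreaRect(P)[1:])
    u,v={"scene":(167,236),"side":(395,103)}[n]; print("lens~",onz(c,u,v,.115))
E
python3 m.py
```

```text
scene (318, 173) rim [467.  61.] [ 80. 105.] lip [0.452 0.046]
   brown z.09 [(array([317.2, 160.5]), np.int32(47), array([0.454, 0.064])), (array([316.9, 172.7]), np.int32(24), array([0.496, 0.039]))]
scene (381, 189) rim [621. 212.] [103. 124.] lip [0.689 0.198]
   brown z.09 [(array([383.3, 177.1]), np.int32(45), array([0.613, 0.215])), (array([380. , 188.7]), np.int32(28), array([0.645, 0.181]))]
scene (395, 141) rim [473. 369.] [115. 145.] lip [0.552 0.374]
   brown z.09 [(array([397.9, 127.7]), np.int32(34), array([0.465, 0.378])), (array([394. , 140.6]), np.int32(23), array([0.506, 0.332])), (array([383.3, 177.1]), np.int32(45), array([0.613, 0.215]))]
card [ 447. -219.] ((285.37432861328125, 291.0611877441406), 63.56425476074219)
lens~ [ 0.5000009  -0.44171218  0.115     ]
side (366, 237) rim [458.  50.] [258. 353.] lip [0.542 0.077]
   brown z.09 [(array([366.4, 215.8]), np.int32(88), array([0.456, 0.057])), (array([367.5, 235.7]), np.int32(43), array([0.439, 0.119])), (array([361.5, 235.2]), np.int32(13), array([0.452, 0.122]))]
side (285, 268) rim [619. 201.] [249. 312.] lip [0.695 0.142]
   brown z.09 [(array([282.6, 248.3]), np.int32(116), array([0.616, 0.21 ])), (array([284.9, 267.3]), np.int32(93), array([0.592, 0.26 ]))]
side (326, 343) rim [468. 367.] [219. 247.] lip [0.5   0.292]
   brown z.09 [(array([325.3, 322. ]), np.int32(150), array([0.466, 0.37 ])), (array([326.2, 341. ]), np.int32(116), array([0.452, 0.411]))]
card [ 458. -219.] ((174.59609985351562, 171.3558349609375), 7.7101335525512695)
lens~ [ 0.47908093 -0.41192194  0.115     ]
```

Request:
{"api": "send_rows", "payload": {"targets": [{"linear":[10,15,15],"delta_rot":[0,0,3.3],"hand":1},{"linear":[24,37,15],"delta_rot":[0,0,3.3],"hand":1},{"linear":[24,37,15],"delta_rot":[0,0,3.3],"hand":1},{"linear":[24,37,15],"delta_rot":[0,0,3.3],"hand":1},{"linear":[24,37,10],"delta_rot":[0,0,3.3],"hand":1},{"linear":[24,37,0],"delta_rot":[0,0,3.3],"hand":1},{"linear":[24,37,0],"delta_rot":[0,0,3.3],"hand":1},{"linear":[24,37,0],"delta_rot":[0,0,3.3],"hand":1},{"linear":[24,37,0],"delta_rot":[0,0,3.3],"hand":1},{"linear":[24,37,0],"delta_rot":[0,0,3.3],"hand":1}]}}

```text
clock: 1.35
eef_pos: [0.3495, -0.1861, 0.3023]
eef_rot: [-179.9, 0.1, -133.8]
force: [0.7, -0.4, 0.0]
finger_gap: 0.0854
finger_force: 0.0
```

Request:
{"api": "send_rows", "payload": {"targets": [{"linear":[24,37,0],"delta_rot":[0,0,3.3],"hand":1},{"linear":[24,37,0],"delta_rot":[0,0,3.3],"hand":1},{"linear":[24,37,0],"delta_rot":[0,0,3.3],"hand":1},{"linear":[24,37,0],"delta_rot":[0,0,3.3],"hand":1},{"linear":[24,37,0],"delta_rot":[0,0,3.3],"hand":1},{"linear":[24,37,0],"delta_rot":[0,0,3.3],"hand":1},{"linear":[24,37,0],"delta_rot":[0,0,3.3],"hand":1},{"linear":[24,37,0],"delta_rot":[0,0,3.3],"hand":1},{"linear":[0,0,0],"delta_rot":[0,0,3.3],"hand":1},{"linear":[0,0,0],"delta_rot":[0,0,3.3],"hand":1}]}}

```text
clock: 2.6
eef_pos: [0.5408, 0.1091, 0.3018]
eef_rot: [-180.0, -0.0, -100.8]
force: [0.1, 0.2, 0.9]
finger_gap: 0.0854
finger_force: 0.0
```

```bash
python3 - <<'E'
from h import *
s=ctrl.read_state();print(s["clock"],s["eef_pos"],s["eef_rot"],s["joint_positions"])
c=cam("wrist"); im=ctrl.camera("wrist"); cv2.imwrite("pics/w1.png",im); np.savez("w1.npz",K=c[0],R=c[1],t=c[2])
print(ray(c,320,200),proj(c,[.614,.213,.09]))
E
```

```text
2.6 [0.54076155 0.10912609 0.30178849] [-1.79997239e+02 -1.75388498e-03 -1.00772293e+02] [ 2.76643350e+01  1.43394185e+01  1.59410314e+01  3.09130064e-03
 -9.16005407e+01 -3.84365418e+01]
(array([0.52534304, 0.02603862, 0.4448233 ]), array([ 0.06083201,  0.3349713 , -0.94041265])) [272.41525216 260.45214695]
```

View pics/w1.png

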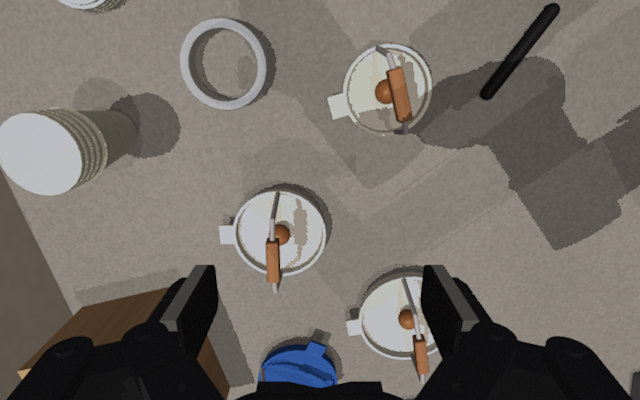

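The wrist view shows dish b's rim at (281,231), its lip at (227,234), its bar at (273,262) and its sweet at (282,234). I'll measure these precisely.

```bash
python3 - <<'E'
from h import *
d=np.load("w1.npz"); c=(d["K"],d["R"],d["t"]); im=cv2.imread("pics/w1.png"); h=cv2.cvtColor(im,cv2.COLOR_BGR2HSV)
sl=np.zeros(im.shape[:2],bool); sl[180:300,212:335]=1
br=((h[...,0]<18)&(h[...,1]>110)&(h[...,2]>60)&sl).astype(np.uint8)
for k in cv2.findContours(br,0,1)[0]:
    if cv2.contourArea(k)<60: continue
    (u,v),wh,a=cv2.minAreaRect(k); bx=cv2.boxPoints(((u,v),wh,a))
    L=sorted(range(2),key=lambda i:np.linalg.norm(bx[i+1]-bx[i]))[1]
    P=[onz(c,*p,.098)[:2] for p in bx]; e=P[L+1]-P[L]
    print((u,v),wh,"z.098",onz(c,u,v,.098),"z.094",onz(c,u,v,.094),"z.024",onz(c,u,v,.024),"dir",np.degrees(np.arctan2(e[1],e[0]))%180,np.linalg.norm(e))
wh=((h[...,1]<50)&(h[...,2]>170)&sl).astype(np.uint8)
wh=cv2.morphologyEx(wh,cv2.MORPH_CLOSE,np.ones((7,7)))
k=max(cv2.findContours(wh,0,1)[0],key=cv2.contourArea)
P=np.array([onz(c,*p[0],.026)[:2] for p in k])*1000
ctr=np.array([614,213.])
from scipy.optimize import least_squares
r=least_squares(lambda q:np.hypot(*(P-q[:2]).T)-q[2],[614,213,60],loss="cauchy",f_scale=1)
lip=P[np.hypot(*(P-r.x[:2]).T)>r.x[2]+8]; m=lip.min(0)/2+lip.max(0)/2-r.x[:2]
print("circle",r.x,"lip dir",np.degrees(np.arctan2(m[1],m[0])),len(lip),lip.round())
E
```

```text
(274.54705810546875, 252.78823852539062) (20.933788299560547, 57.92042922973633) z.098 [0.60757665 0.20007956 0.098     ] z.094 [0.60852507 0.20208682 0.094     ] z.024 [0.62512243 0.23721383 0.024     ] dir 65.20687869754336 0.07049810881326102
circle [613.69875656 212.38456978  58.9524023 ] lip dir -11.404001464312033 32 [[677. 187.]
 [678. 187.]
 [679. 187.]
 [680. 187.]
 [682. 186.]
 [683. 186.]
 [684. 186.]
 [685. 186.]
 [686. 187.]
 [686. 188.]
 [687. 190.]
 [687. 191.]
 [687. 192.]
 [688. 194.]
 [688. 195.]
 [687. 197.]
 [688. 198.]
 [688. 199.]
 [688. 201.]
 [689. 202.]
 [689. 204.]
 [690. 205.]
 [690. 206.]
 [690. 208.]
 [690. 209.]
 [688. 210.]
 [687. 210.]
 [686. 210.]
 [684. 210.]
 [683. 210.]
 [682. 211.]
 [681. 211.]]
```

Request:
{"api": "send_rows", "payload": {"targets": [{"linear":[5,8,0],"delta_rot":[0,0,-0.6],"hand":0.6},{"linear":[12,17,0],"delta_rot":[0,0,0],"hand":0.6},{"linear":[14,20,-10],"delta_rot":[0,0,0],"hand":0.6},{"linear":[14,20,-20],"delta_rot":[0,0,0],"hand":0.6},{"linear":[14,20,-30],"delta_rot":[0,0,0],"hand":0.6},{"linear":[10,13,-35],"delta_rot":[0,0,0],"hand":0.6},{"linear":[4,5.3,-35],"delta_rot":[0,0,0],"hand":0.6},{"linear":[0,0,-25],"delta_rot":[0,0,0],"hand":0.6},{"linear":[0,0,-17],"delta_rot":[0,0,0],"hand":0.6},{"linear":[0,0,0],"delta_rot":[0,0,0],"hand":0.6}]}}

```text
clock: 3.9
eef_pos: [0.6133, 0.2114, 0.1279]
eef_rot: [179.9, -0.1, -101.7]
force: [-0.2, -0.9, 0.1]
finger_gap: 0.0512
finger_force: 0.0
```

```bash
python3 - <<'E'
from h import *
s=ctrl.read_state();print(s["clock"],s["eef_pos"],s["eef_rot"],s["finger_gap"])
c=cam("wrist"); im=ctrl.camera("wrist"); cv2.imwrite("pics/w2.png",im); np.savez("w2.npz",K=c[0],R=c[1],t=c[2])
print(proj(c,[.6137,.2124,.098]))
h=cv2.cvtColor(im,cv2.COLOR_BGR2HSV)
br=((h[...,0]<18)&(h[...,1]>110)&(h[...,2]>60)).astype(np.uint8)
for k in cv2.findContours(br,0,1)[0]:
    if cv2.contourArea(k)<150: continue
    (u,v),wh,a=cv2.minAreaRect(k); bx=cv2.boxPoints(((u,v),wh,a))
    print(np.round((u,v)),wh,a,onz(c,u,v,.098),[np.round(onz(c,*p,.098)[:2],4).tolist() for p in bx])
E
```

```text
3.9 [0.61329144 0.21142664 0.12793271] [ 1.79857640e+02 -1.09014085e-01 -1.01693716e+02] 0.051236001446885525
[319.24059983 240.52313244]
[183. 390.] (18.0, 26.0) 90.0 [0.71834584 0.29623542 0.098     ] [[0.7239, 0.2877], [0.7081, 0.291], [0.7127, 0.305], [0.7288, 0.3016]]
[590. 384.] (41.719295501708984, 18.384775161743164) 45.0 [0.46814051 0.34444379 0.098     ] [[0.4813, 0.3349], [0.4737, 0.3262], [0.4547, 0.3542], [0.4623, 0.3636]]
[536. 335.] (36.06244659423828, 19.091880798339844) 45.0 [0.50064644 0.29918617 0.098     ] [[0.5118, 0.2924], [0.5039, 0.2844], [0.4893, 0.306], [0.4973, 0.3146]]
[ 84. 346.] (83.6748046875, 188.20767211914062) 75.96376037597656 [0.76508247 0.25169038 0.098     ] [[0.8176, 0.2275], [0.7031, 0.2202], [0.7104, 0.2769], [0.8364, 0.2879]]
[320. 228.] (100.0, 36.0) 90.0 [0.61182002 0.20533279 0.098     ] [[0.6151, 0.1766], [0.5974, 0.1803], [0.6082, 0.237], [0.6277, 0.2329]]
```

View pics/w2.png

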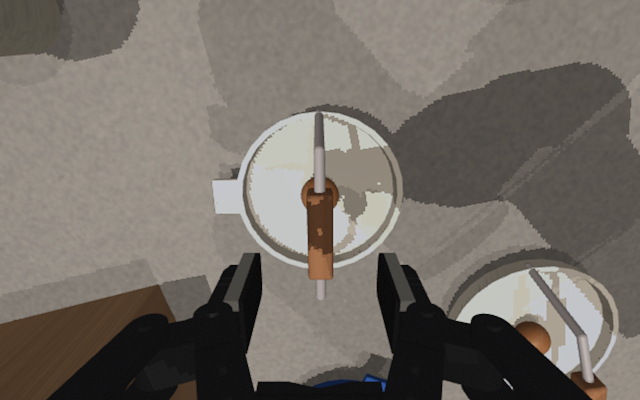

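The bar spans (320,192) to (320,278), centred and aligned between the open fingers, and the sweet is in the middle. I'll descend and grip.

Request:
{"api": "send_rows", "payload": {"targets": [{"linear":[0,0,-6],"delta_rot":[0,0,0],"hand":0.6},{"linear":[0,0,-12],"delta_rot":[0,0,0],"hand":0.6},{"linear":[0,0,-14],"delta_rot":[0,0,0],"hand":0.6},{"linear":[0,0,-12],"delta_rot":[0,0,0],"hand":0.6},{"linear":[0,0,-8],"delta_rot":[0,0,0],"hand":0.6},{"linear":[0,0,-4],"delta_rot":[0,0,0],"hand":0.6},{"linear":[0,0,0],"delta_rot":[0,0,0],"hand":0.5},{"linear":[0,0,0],"delta_rot":[0,0,0],"hand":0.42},{"linear":[0,0,0],"delta_rot":[0,0,0],"hand":0.35},{"linear":[0,0,0],"delta_rot":[0,0,0],"hand":0.3}], "newtons": 40}}

```text
clock: 5.2
eef_pos: [0.6143, 0.2113, 0.0735]
eef_rot: [-180.0, 0.0, -101.7]
force: [-0.6, -0.0, -0.2]
finger_gap: 0.0257
finger_force: 0.0
```

Request:
{"api": "send_rows", "payload": {"targets": [{"linear":[0,0,0],"delta_rot":[0,0,0],"hand":0.26},{"linear":[0,0,0],"delta_rot":[0,0,0],"hand":0.23},{"linear":[0,0,0],"delta_rot":[0,0,0],"hand":0.21},{"linear":[0,0,0],"delta_rot":[0,0,0],"hand":0.19},{"linear":[0,0,0],"delta_rot":[0,0,0],"hand":0.17},{"linear":[0,0,0],"delta_rot":[0,0,0],"hand":0.15},{"linear":[0,0,0],"delta_rot":[0,0,0],"hand":0.1},{"linear":[0,0,0],"delta_rot":[0,0,0],"hand":0},{"linear":[0,0,0],"delta_rot":[0,0,0],"hand":0},{"linear":[0,0,0],"delta_rot":[0,0,0],"hand":0}]}}

```text
clock: 6.45
eef_pos: [0.6141, 0.2112, 0.0733]
eef_rot: [180.0, -0.0, -101.7]
force: [-2.1, 0.2, 1.1]
finger_gap: 0.0133
finger_force: 40.3
```

Request:
{"api": "send_rows", "payload": {"targets": [{"linear":[0,0,2],"delta_rot":[0,0,0],"hand":0},{"linear":[0,0,4],"delta_rot":[0,0,0],"hand":0},{"linear":[0,0,6],"delta_rot":[0,0,0],"hand":0},{"linear":[0,0,8],"delta_rot":[0,0,0],"hand":0},{"linear":[0,0,10],"delta_rot":[0,0,0],"hand":0},{"linear":[0,0,12],"delta_rot":[0,0,0],"hand":0},{"linear":[0,0,13],"delta_rot":[0,0,0],"hand":0},{"linear":[0,0,13],"delta_rot":[0,0,0],"hand":0},{"linear":[0,0,13],"delta_rot":[0,0,0],"hand":0},{"linear":[0,0,13],"delta_rot":[0,0,0],"hand":0}]}}

```text
clock: 7.7
eef_pos: [0.6142, 0.2113, 0.1682]
eef_rot: [-180.0, 0.0, -101.7]
force: [0.8, 0.3, -3.0]
finger_gap: 0.0131
finger_force: 39.7
```

Request:
{"api": "send_rows", "payload": {"targets": [{"linear":[0,0,12],"delta_rot":[0,0,0],"hand":0},{"linear":[0,0,10],"delta_rot":[0,0,0],"hand":0},{"linear":[0,0,8],"delta_rot":[0,0,0],"hand":0},{"linear":[0,0,6],"delta_rot":[0,0,0],"hand":0},{"linear":[0,0,4],"delta_rot":[0,0,0],"hand":0},{"linear":[0,0,2],"delta_rot":[0,0,0],"hand":0},{"linear":[0,0,0],"delta_rot":[0,0,0],"hand":0}]}}

```text
clock: 8.57
eef_pos: [0.6141, 0.2113, 0.2092]
eef_rot: [180.0, -0.0, -101.7]
force: [-0.1, -0.7, -2.4]
finger_gap: 0.0129
finger_force: 39.7
```

```bash
python3 - <<'E'
from h import *
s=ctrl.read_state();print(s["clock"],s["eef_pos"],s["eef_rot"],s["finger_gap"],s["force"])
ims=[ctrl.camera("wrist"),ctrl.camera("side")[130:330,160:480]]; cv2.imwrite("pics/w3.png",np.vstack([ims[0][:, 100:540],cv2.resize(ims[1],(440,200))]))
# card yaw, from the edges in the first pictures
from scipy.optimize import least_squares
E
```

```text
8.575 [0.61413222 0.21129137 0.20921853] [ 1.79993682e+02 -1.30829552e-03 -1.01661382e+02] 0.012878062512929165 [-0.09291614 -0.74759012 -2.39096632]
```

View pics/w3.png

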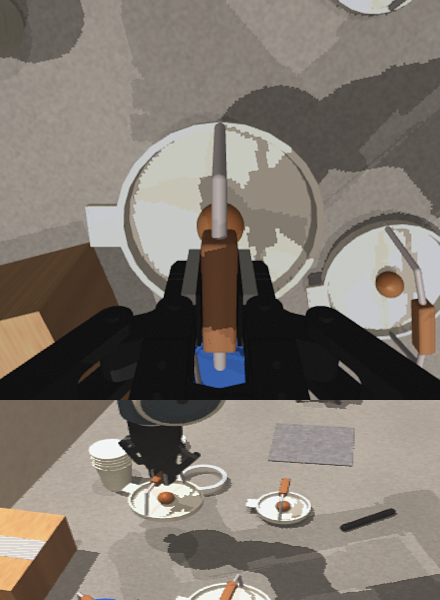

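The dish hangs level at side-crop (165,497), and the sweet is in its middle, seen at (218,222). I'll start the gentle travel and refine the card's yaw on the way.

Request:
{"api": "send_rows", "payload": {"targets": [{"linear":[-1,-2.8,0],"delta_rot":[0,0,-0.5],"hand":0},{"linear":[-2,-5.6,0],"delta_rot":[0,0,-1],"hand":0},{"linear":[-3.1,-8.5,0],"delta_rot":[0,0,-1.5],"hand":0},{"linear":[-4.1,-11.3,0],"delta_rot":[0,0,-2],"hand":0},{"linear":[-5.1,-14.1,0],"delta_rot":[0,0,-2.4],"hand":0},{"linear":[-5.1,-14.1,0],"delta_rot":[0,0,-2.4],"hand":0},{"linear":[-5.1,-14.1,0],"delta_rot":[0,0,-2.4],"hand":0},{"linear":[-5.1,-14.1,0],"delta_rot":[0,0,-2.4],"hand":0},{"linear":[-5.1,-14.1,0],"delta_rot":[0,0,-2.4],"hand":0},{"linear":[-5.1,-14.1,0],"delta_rot":[0,0,-2.4],"hand":0}]}}

```text
clock: 9.93
eef_pos: [0.573, 0.0975, 0.2093]
eef_rot: [-180.0, 0.0, -121.2]
force: [-0.2, -0.0, -3.9]
finger_gap: 0.0131
finger_force: 39.7
```

Request:
{"api": "send_rows", "payload": {"targets": [{"linear":[-5.1,-14.1,0],"delta_rot":[0,0,-2.4],"hand":0},{"linear":[-5.1,-14.1,0],"delta_rot":[0,0,-2.4],"hand":0},{"linear":[-5.1,-14.1,0],"delta_rot":[0,0,-2.4],"hand":0},{"linear":[-5.1,-14.1,0],"delta_rot":[0,0,-2.4],"hand":0},{"linear":[-5.1,-14.1,0],"delta_rot":[0,0,-2.4],"hand":0},{"linear":[-5.1,-14.1,0],"delta_rot":[0,0,-2.4],"hand":0},{"linear":[-4.1,-11.3,0],"delta_rot":[0,0,-2],"hand":0},{"linear":[-3.1,-8.5,0],"delta_rot":[0,0,-1.5],"hand":0},{"linear":[-2,-5.6,0],"delta_rot":[0,0,-1],"hand":0},{"linear":[-1,-2.8,0],"delta_rot":[0,0,-0.5],"hand":0}]}}

```text
clock: 11.18
eef_pos: [0.5325, -0.0145, 0.2093]
eef_rot: [180.0, 0.0, -140.5]
force: [-0.0, -0.3, -3.2]
finger_gap: 0.0136
finger_force: 39.7
```

```bash
python3 - <<'E'
from h import *
s=ctrl.read_state();print(s["clock"],s["eef_pos"],s["eef_rot"],s["finger_gap"],s["force"],s["joint_positions"])
c=cam("side"); im=ctrl.camera("side"); cv2.imwrite("pics/s4.png",im)
im=cv2.imread("pics/side0.png")
u,v=388,174
g=cv2.GaussianBlur(im,(3,3),0).astype(int); ref=np.median(g[v-8:v+8,u-8:u+8].reshape(-1,3),0)
m=(np.abs(g-ref).max(2)<16); sl=np.zeros(m.shape,bool); sl[v-38:v+38,u-42:u+42]=1
m=cv2.morphologyEx((m&sl).astype(np.uint8),cv2.MORPH_OPEN,np.ones((5,5)))
m=cv2.morphologyEx(m,cv2.MORPH_CLOSE,np.ones((5,5)))
k=max(cv2.findContours(m,0,1)[0],key=cv2.contourArea)
P=np.array([onz(c,*p[0],.003)[:2]*1000 for p in k])
ctr=np.array(cv2.minAreaRect(P.astype(np.float32))[0]); a=np.radians(7.7); R=np.array([[np.cos(a),np.sin(a)],[-np.sin(a),np.cos(a)]])
Q=(P-ctr)@R.T
E=[]
for ax,sg in ((0,1),(0,-1),(1,1),(1,-1)):
    q=Q[(Q[:,ax]*sg>75)&(abs(Q[:,1-ax])<70)]
    f=cv2.fitLine(q.astype(np.float32),cv2.DIST_HUBER,0,.01,.01).ravel()
    t=np.degrees(np.arctan2(f[1],f[0])); t=(t+45)%90-45
    E.append(np.median(q[:,ax])); print(ax,sg,"yaw",7.7+t,"off",E[-1],len(q))
print("centre",ctr+R.T@[(E[0]+E[1])/2,(E[2]+E[3])/2])
big=cv2.resize(np.hstack([im[70:210,340:440],cv2.imread("pics/scene0.png")[180:280,120:290][:,:].copy() if 0 else im[70:210,340:440]]),None,fx=1,fy=1)
sc=cv2.imread("pics/scene0.png")[195:275,130:230]
cv2.imwrite("pics/lens.png",np.hstack([cv2.resize(im[75:155,350:450],None,fx=4,fy=4,interpolation=2),cv2.resize(sc,None,fx=4,fy=4,interpolation=2)]))
E
```

```text
11.175 [ 0.5325439  -0.01450925  0.20928025] [ 1.79999430e+02  7.22600217e-03 -1.40501676e+02] 0.013595352731488257 [-0.00499151 -0.25554736 -3.23876933] [ 1.52841545e+01  1.30914321e+01  9.96961712e-01 -3.56265901e-03
 -7.78991731e+01 -6.57850835e+01]
0 1 yaw 7.513324 off 85.14571460204061 31
0 -1 yaw 7.6421385 off -85.71030162902214 31
1 1 yaw 7.8083754 off 83.42166404751434 51
1 -1 yaw 7.120879 off -81.58706834528175 47
centre [ 457.16341719 -218.58669767]
```

View pics/lens.png

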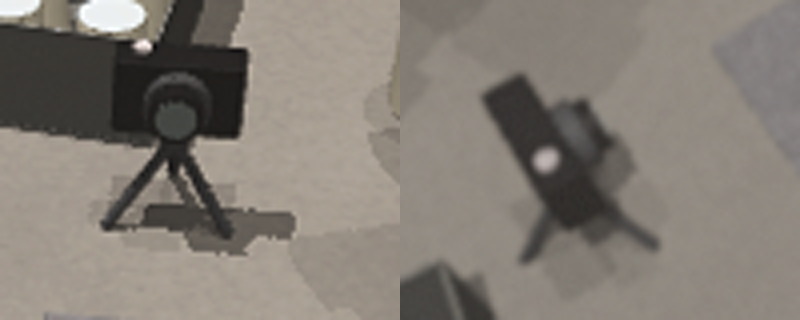

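In the magnified crops the lens is at side pixel (393.8,105), which matches the card yaw of 7.5° and the centre (457,-219) mm. I'll continue.

Request:
{"api": "send_rows", "payload": {"targets": [{"linear":[-1,-2.8,0],"delta_rot":[0,0,-0.4],"hand":0},{"linear":[-2.1,-5.6,0],"delta_rot":[0,0,-0.8],"hand":0},{"linear":[-3.1,-8.4,0],"delta_rot":[0,0,-1.2],"hand":0},{"linear":[-4.2,-11.3,0],"delta_rot":[0,0,-1.6],"hand":0},{"linear":[-4.5,-12.3,0],"delta_rot":[0,0,-2],"hand":0},{"linear":[-4.5,-12.3,0],"delta_rot":[0,0,-2],"hand":0},{"linear":[-4.5,-12.3,0],"delta_rot":[0,0,-2],"hand":0},{"linear":[-4.5,-12.3,0],"delta_rot":[0,0,-2],"hand":0},{"linear":[-4.6,-12.3,0],"delta_rot":[0,0,-2],"hand":0},{"linear":[-4.6,-12.3,0],"delta_rot":[0,0,-2],"hand":0}]}}

```text
clock: 12.48
eef_pos: [0.4946, -0.1171, 0.2093]
eef_rot: [180.0, 0.0, -156.6]
force: [0.2, -0.1, -2.8]
finger_gap: 0.0134
finger_force: 39.7
```

Request:
{"api": "send_rows", "payload": {"targets": [{"linear":[-4.6,-12.3,0],"delta_rot":[0,0,-2],"hand":0},{"linear":[-4.6,-12.3,0],"delta_rot":[0,0,-2],"hand":0},{"linear":[-4.6,-12.3,0],"delta_rot":[0,0,-2],"hand":0},{"linear":[-4.6,-12.3,0],"delta_rot":[0,0,-2],"hand":0},{"linear":[-4.6,-12.3,0],"delta_rot":[0,0,-2],"hand":0},{"linear":[-4.6,-12.3,0],"delta_rot":[0,0,-2],"hand":0},{"linear":[-4.2,-11.3,0],"delta_rot":[0,0,-1.6],"hand":0},{"linear":[-3.1,-8.4,0],"delta_rot":[0,0,-1.2],"hand":0},{"linear":[-2.1,-5.6,0],"delta_rot":[0,0,-0.8],"hand":0},{"linear":[-1,-2.8,0],"delta_rot":[0,0,-0.4],"hand":0}]}}

```text
clock: 13.72
eef_pos: [0.4569, -0.2184, 0.2093]
eef_rot: [180.0, -0.0, -172.5]
force: [0.1, -0.6, -3.7]
finger_gap: 0.0135
finger_force: 39.7
```

Request:
{"api": "send_rows", "payload": {"targets": [{"linear":[0,0,-1],"delta_rot":[0,0,0],"hand":0},{"linear":[0,0,-3],"delta_rot":[0,0,0],"hand":0},{"linear":[0,0,-5],"delta_rot":[0,0,0],"hand":0},{"linear":[0,0,-7.5],"delta_rot":[0,0,0],"hand":0},{"linear":[0,0,-7],"delta_rot":[0,0,0],"hand":0},{"linear":[0,0,-5],"delta_rot":[0,0,0],"hand":0},{"linear":[0,0,-3],"delta_rot":[0,0,0],"hand":0},{"linear":[0,0,-1],"delta_rot":[0,0,0],"hand":0},{"linear":[0,0,0],"delta_rot":[0,0,0],"hand":0},{"linear":[0,0,0],"delta_rot":[0,0,0],"hand":0}]}}

```text
clock: 14.98
eef_pos: [0.4571, -0.2182, 0.177]
eef_rot: [-180.0, 0.0, -172.5]
force: [0.3, -1.1, -3.2]
finger_gap: 0.0135
finger_force: 39.7
```

```bash
python3 - <<'E'
from h import *
s=ctrl.read_state();print(s["clock"],s["eef_pos"],s["eef_rot"],s["finger_gap"],s["force"],s["finger_force"])
w=ctrl.camera("wrist"); c=cam("wrist"); sd=ctrl.camera("side")
cv2.imwrite("pics/f.png",np.vstack([cv2.resize(w,(560,350)),cv2.resize(sd[60:210,290:490],(333,250))[:, :].repeat(1,0) if 0 else cv2.resize(sd[50:225,250:642],(560,250))]))
x,y,_=s["eef_pos"]; a=np.radians(7.5-90); print("expected lip px",proj(c,[x+.077*np.cos(a),y+.077*np.sin(a),.1265])*.875,"card centre",proj(c,[.457,-.2186,.003])*.875)
h=cv2.cvtColor(w,cv2.COLOR_BGR2HSV); br=((h[...,0]<18)&(h[...,1]>110)&(h[...,2]>60)).astype(np.uint8)
E
```

```text
14.975 [ 0.45709804 -0.21818091  0.17698489] [-1.79989910e+02  2.21067715e-02 -1.72461847e+02] 0.01347475039362515 [ 0.2930139  -1.0964034  -3.15168441] 39.73037838935852
expected lip px [165.6219008  194.23328514] card centre [279.56109761 146.8834406 ]
```

View pics/f.png

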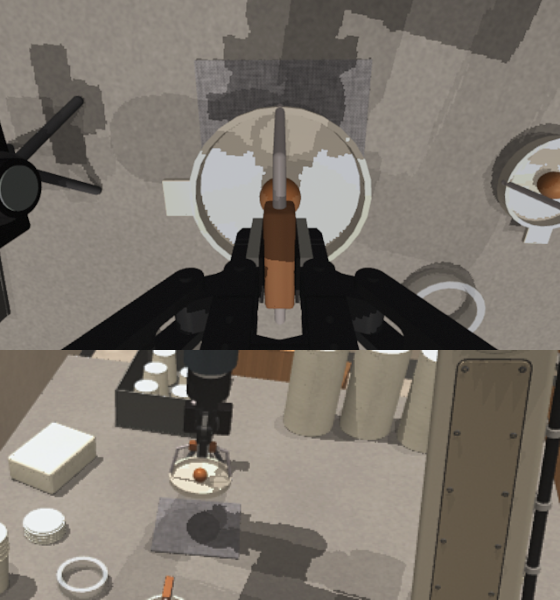

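The lip end is at (165,198), against an expected (166,194), and it faces the lens at (18,185). The card's edges are square to the image, and the sweet at (280,195) sits at the rim centre. The dish is level and still, so I'll hand in.

```bash
python3 -c "
from bench import ctrl
print(ctrl.finish_job())"
```

```text
the job is handed in; nothing more can be done
None
```

I've handed in the job with the middle-sized dish held level and still, its underside about 10 cm above the card centre, its lip facing the lens and the sweet in the middle. The lip took a 71° clockwise turn to face the camera, rather than a full 90°.

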